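# Lay out the control-box parts for reassembly in reverse order

### The arm

A 6-joint arm with a two-finger parallel gripper is mounted at the origin on the work surface. World frame = base frame: x ahead of the robot, y to its left, z up, the work surface at z = 0. Lengths are in m, angles in rad, forces in N, time in s.
With the tool pointing down it reaches from about 0.325 to 0.9 m from the base axis. Payload 6.1 kg.
Tool frame: the origin (TCP) lies midway between the tips of the shut fingers; the grasp point (between the pads) lies 19 mm behind it; z points along the fingers, y is the line along which they close (so a half turn about z gives the same grasp; the last joint's range is limited). The gripper opens to 87 mm and grips with 3 to 60 N. Pads are 19 mm wide; open, the fingers measure 117 mm over their backs; the gripper's body (75 mm by 190 mm) begins 51 mm behind the grasp point.
Start: joints at [-1.467, 0.22, 1.526, -0, 1.395, -0.126], TCP at [0.142, -0.609, 0.223] pointing down, gripper open.
Joint ranges: [-2.98, 2.98], [-0.91, 2.08], [0.09, 2.57], [-1.24, 4.39], [0.2, 2.65], [-2.68, 2.68]. Speed limits (rad/s): [2.57, 2.57, 3.01, 3.14, 3.14, 3.14].

### API

Orientations are given as a 3x3 rotation matrix whose columns are the frame's x, y, z axes.
In Python, from station import * gives the robot as it stands.
- The arm moves only by the shell command python3 -m handwheel 'ROWS' [OPENING]. ROWS is JSON, a list of rows, each an object with "dp": the shift along the tool's x, y, z scaled (see below), a list of three; "angular": the turn, a rotation vector about the tool's x, y, z scaled (see below), a list of three. In form: [{"dp": [dx, dy, dz], "angular": [ax, ay, az]}, ...]. A call has 1 to 20 rows; each row is the pose to reach, as a shift and turn from the pose commanded when the call began, along the tool's axes at that moment; what a row does not reach only later rows make up. The controller multiplies each number of a shift by 300 mm and each number of a turn by 2 rad. A row lasts 1/10 s, in which the tool goes at most 50 mm and 8.59 degrees, less where a joint would pass 70% of its speed; a pose out of reach is approached as far as the arm can. A call with a number of a shift or a turn outside -1 to 1 is refused whole. A call with a gripper value outside its range is refused whole. OPENING is the finger opening in mm, from 0 to 87, set as the call begins (- or left out, the last holds). The fingers move at their own pace and stop on an object; the grip force is fixed at half the most. Time passes only in rows, so rows that repeat a pose let the fingers close. It gives the time, the measured TCP pose, the force, the opening and the grip force at its end, in the units of the state.
- get_obs(): the state, without advancing time (a new reading comes with each control period).
- snapshot(name): name is "side" or "top"; returns the picture (384x512x3 uint8, blue, green, red); there is no depth.
- camera_params(name): a dict with "fov_y" (degrees; the focal length in pixels is half the picture's height over the tangent of half this angle, whatever the lens; pixels are square), "cx", "cy" (the principal point, pixels), "k1" (the pictures are not rectified: a ray, as slopes to the right and down, at radius r is drawn at 1 + k1 r^2 times it, then the intrinsics apply), "origin" and "attitude" of the camera in the world. Camera axes: x right, y up, looking along -z (the intrinsics and any distortion apply to the point x, -y, -z); pixel columns grow to the right and rows downward; lengths in m; the calibration is good to about 2 mm. A picture is of the moment at which its call begins. camera_params takes no time and is no camera call.
- sign_off(): hands the job in; it is judged then, once.
Trained networks look in the newest picture that a camera, given by its name, has taken for a name from the list of things; names that differ only in an ending like _2 or _b are one class to them, and where a whole thing is asked for, a point or a joint stands for the part that bears it (a point fixed in the world has none). Each returns a list of dicts, best first, with "p" (0 to 1); they miss things now and then, are a little off and sometimes report something else, mostly with a low value. They report only what shows in the picture. A call takes as long as a camera call. They do not tell look-alikes from the thing itself.
- outline_of(label, camera): "region" (384x512 bool, what is visible of it) and "pixel" ([column, row] in pixels, amid what is visible of it).
- landmark_of(label, camera): "pixel" ([column, row] in pixels: a listed point, or the origin of a listed thing).
The state is a dict: "time": time; "q": joint angles; "qvel": joint speeds; "joint_efforts": joint torques, N m; "tool_pos": TCP position; "tcp_rot": TCP orientation; "ft_force": force on the tool from outside, world axes, zero at the start; "ft_torque": the same for the moment, N m; "opening": opening from 0.0 (shut) to 1.0 (fully open); "gripper_force": force on a finger pad.
Only numpy, scipy, OpenCV 4.12 (cv2) and the standard library are available. Lean on these libraries where they do the work, as an engineer would, in place of code of your own. Each camera call takes 0.05 s, during which the arm holds its last target. There are 200 camera calls.

### The job

The hinge, fuse holder, bracket and knob lie in the plywood rack in the order in which they came off the heater's control box; lay them out for reassembly by moving them to the orange rack in the reverse order, one to a bay: the leftmost part goes to the rightmost bay, the second from the left to the second from the right, and so on. Set each down gently (do not drop it) in the middle of its bay, the same side up as it lay, and leave it at rest.

Things in the scene. Friction and masses are not known exactly. Their poses are not given: they have to be found in the camera images.
- old_rack: Fixed plywood rack that holds the parts at the start; nearer or farther than the orange one. Base 90 (x) by 308 (y) by 6 mm; five fins along x, 4 mm thick, 16 mm above the base, part four bays 72 mm wide, open front and back, centred at y = +114, +38, -38, -114 mm. Origin: centre of the underside, on the bench; x points away from the robot, +y to its left, within 0.12 rad. 
- new_rack: Fixed, empty orange plastic rack, bay floors 6 mm above the bench, no pads. Base 90 (x) by 308 (y) by 6 mm; five fins along x, 4 mm thick, 16 mm above the base, part four bays 72 mm wide, open front and back, centred at y = +114, +38, -38, -114 mm. Origin: centre of the underside, on the bench; x points away from the robot, +y to its left, within 0.12 rad. 
- hinge: folded stainless steel butt hinge lying flat, 34 (x) by 44 (y) by 10 mm high: flat leaves 7 mm thick from x = -17 to +12 mm and a round knuckle 10 mm across along its +x edge. 80 g or so. Grip it across the 34 mm, along its x axis, low down. Loose; starts on its pad, turned up to 0.3 rad to the rack. Origin: centre of its underside; z up.
- fuse_holder: white ceramic fuse holder, 30 (x) by 44 (y) by 28 mm high: a solid base 14 mm high with a raised block at each y end and a glass fuse between them. 60 g or so. Grip it across the 30 mm, along its x axis, by the base. Loose; starts on its pad, turned up to 0.3 rad to the rack. Origin: centre of its underside; z up.
- bracket: cast aluminium angle bracket standing on its foot: foot 40 (x) by 44 (y) by 8 mm, with an upright plate 40 wide (x) and 8 mm thick at its +y end, 38 mm high in all. 70 g or so. Grip it across the 40 mm, along its x axis, low down so that the foot is held too. Loose; starts on its pad, turned up to 0.3 rad to the rack. Origin: centre of its underside; z up.
- knob: round black plastic turning knob standing on its flat base, 38 mm diameter, 26 mm high, brass insert on top. 50 g or so. Grip it across the diameter, along the rack's x so that the fingers clear the fins. Loose; starts on its pad, turned up to 0.3 rad to the rack. Origin: centre of its underside; z up.
- hinge_pad: thin brown cork pad, 74 (x) by 62 (y) by 3 mm, fixed in one bay of the plywood rack; the hinge lies on it at the start, so it marks the bay that part came from. All four pads look alike. Origin: centre of its underside, 6 mm above the bench; its top is 9 mm above the bench
- fuse_holder_pad: thin brown cork pad, 74 (x) by 62 (y) by 3 mm, fixed in one bay of the plywood rack; the fuse holder lies on it at the start, so it marks the bay that part came from. All four pads look alike. Origin: centre of its underside, 6 mm above the bench; its top is 9 mm above the bench
- bracket_pad: thin brown cork pad, 74 (x) by 62 (y) by 3 mm, fixed in one bay of the plywood rack; the bracket lies on it at the start, so it marks the bay that part came from. All four pads look alike. Origin: centre of its underside, 6 mm above the bench; its top is 9 mm above the bench
- knob_pad: thin brown cork pad, 74 (x) by 62 (y) by 3 mm, fixed in one bay of the plywood rack; the knob lies on it at the start, so it marks the bay that part came from. All four pads look alike. Origin: centre of its underside, 6 mm above the bench; its top is 9 mm above the bench
Not all that is in view belongs to the job. Leave any blue or purple look-alike of the fuse_holder alone.

How it is judged:
At the end, for the whole second after the job is handed in: Each of the four parts stands in the orange rack, in the bay that mirrors the one it started from (leftmost to rightmost and so on), its origin within 15 mm of the bay's centre along the rack's x and y, on the bay floor (within 3 mm), upright within 0.15 rad, released and at rest (((y of hinge_pad in the frame of old_rack between 0.084 and 0.144 m and y of hinge in the frame of new_rack between -0.129 and -0.099 m) or (y of hinge_pad in the frame of old_rack between 0.008 and 0.068 m and y of hinge in the frame of new_rack between -0.053 and -0.023 m) or (y of hinge_pad in the frame of old_rack between -0.068 and -0.008 m and y of hinge in the frame of new_rack between 0.023 and 0.053 m) or (y of hinge_pad in the frame of old_rack between -0.144 and -0.084 m and y of hinge in the frame of new_rack between 0.099 and 0.129 m)) and x of hinge in the frame of new_rack between -0.015 and 0.015 m and z of hinge in the frame of new_rack between 0.003 and 0.009 m and angle between each of hinge, fuse_holder, bracket, knob's own z axis and vertical below 0.15 rad and linear speed of each of hinge, fuse_holder, bracket, knob below 0.02 m/s and angular speed of each of hinge, fuse_holder, bracket, knob below 0.2 rad/s and contact force between the fingers and hinge below 0.05 N and ((y of fuse_holder_pad in the frame of old_rack between 0.084 and 0.144 m and y of fuse_holder in the frame of new_rack between -0.129 and -0.099 m) or (y of fuse_holder_pad in the frame of old_rack between 0.008 and 0.068 m and y of fuse_holder in the frame of new_rack between -0.053 and -0.023 m) or (y of fuse_holder_pad in the frame of old_rack between -0.068 and -0.008 m and y of fuse_holder in the frame of new_rack between 0.023 and 0.053 m) or (y of fuse_holder_pad in the frame of old_rack between -0.144 and -0.084 m and y of fuse_holder in the frame of new_rack between 0.099 and 0.129 m)) and x of fuse_holder in the frame of new_rack between -0.015 and 0.015 m and z of fuse_holder in the frame of new_rack between 0.003 and 0.009 m and contact force between the fingers and fuse_holder below 0.05 N and ((y of bracket_pad in the frame of old_rack between 0.084 and 0.144 m and y of bracket in the frame of new_rack between -0.129 and -0.099 m) or (y of bracket_pad in the frame of old_rack between 0.008 and 0.068 m and y of bracket in the frame of new_rack between -0.053 and -0.023 m) or (y of bracket_pad in the frame of old_rack between -0.068 and -0.008 m and y of bracket in the frame of new_rack between 0.023 and 0.053 m) or (y of bracket_pad in the frame of old_rack between -0.144 and -0.084 m and y of bracket in the frame of new_rack between 0.099 and 0.129 m)) and x of bracket in the frame of new_rack between -0.015 and 0.015 m and z of bracket in the frame of new_rack between 0.003 and 0.009 m and contact force between the fingers and bracket below 0.05 N and ((y of knob_pad in the frame of old_rack between 0.084 and 0.144 m and y of knob in the frame of new_rack between -0.129 and -0.099 m) or (y of knob_pad in the frame of old_rack between 0.008 and 0.068 m and y of knob in the frame of new_rack between -0.053 and -0.023 m) or (y of knob_pad in the frame of old_rack between -0.068 and -0.008 m and y of knob in the frame of new_rack between 0.023 and 0.053 m) or (y of knob_pad in the frame of old_rack between -0.144 and -0.084 m and y of knob in the frame of new_rack between 0.099 and 0.129 m)) and x of knob in the frame of new_rack between -0.015 and 0.015 m and z of knob in the frame of new_rack between 0.003 and 0.009 m and contact force between the fingers and knob below 0.05 N); the robot touches nothing.
It fails at once if the hinge is dropped (falls free of the fingers faster than 0.8 m/s, that is from over about 3 cm) (linear speed of hinge above 0.8 m/s and contact force between the fingers and hinge below 0.05 N).
It fails at once if the fuse holder is dropped (falls free of the fingers faster than 0.8 m/s, that is from over about 3 cm) (linear speed of fuse_holder above 0.8 m/s and contact force between the fingers and fuse_holder below 0.05 N).
It fails at once if the bracket is dropped (falls free of the fingers faster than 0.8 m/s, that is from over about 3 cm) (linear speed of bracket above 0.8 m/s and contact force between the fingers and bracket below 0.05 N).
It fails at once if the knob is dropped (falls free of the fingers faster than 0.8 m/s, that is from over about 3 cm) (linear speed of knob above 0.8 m/s and contact force between the fingers and knob below 0.05 N).
It also fails if it takes over 96 s, if anything falls off the work surface, if the arm or the gripper's body presses on something with over 40 N, if the wrist force passes 120 N, or if a joint passes its speed limit or range.

## Working session

There is one attempt and no reset: what is moved stays moved. The work goes in short steps, Python scripts to look and compute and a shell command to move; the robot and the scene stay as the last step left them, time stands still between calls to the robot, and variables do not carry over. Pictures are saved under pics/ and viewed, at most 14 in all, crops included, and the job is handed in when it is done.

```bash
mkdir -p pics; ls
python3 - <<'E'
from station import *
import cv2,numpy as np
for n in("top","side"):
    im=snapshot(n); cv2.imwrite(f"pics/{n}0.png",im)
    p=camera_params(n); print(n,p)
    for l in("old_rack","new_rack","hinge","fuse_holder","bracket","knob","hinge_pad"):
        print(l,[(np.round(d["pixel"],1).tolist(),round(d["p"],2)) for d in landmark_of(l,n)][:5])
o=get_obs();print(o["time"],o["tool_pos"],o["tcp_rot"],o["opening"])
E
```

```text
pics
top {'fov_y': 44.6015934784304, 'cx': 247.5532012314733, 'cy': 185.0056958402819, 'k1': -0.15890758634595395, 'origin': array([ 0.50005512, -0.03485334,  0.72829976]), 'attitude': array([[-0.00914684,  0.99682692, -0.07907225],
       [-0.99992534, -0.00847716,  0.00880085],
       [ 0.00810262,  0.07914685,  0.99683004]])}
old_rack [([211.1, 232.1], 0.83)]
new_rack [([199.1, 127.6], 0.93)]
hinge [([236.0, 232.3], 0.62)]
fuse_holder [([340.1, 169.2], 0.81), ([282.7, 235.5], 0.64), ([346.8, 231.1], 0.56)]
bracket [([191.5, 234.6], 0.94)]
knob [([138.6, 223.7], 0.59)]
hinge_pad [([233.2, 232.7], 0.65)]
side {'fov_y': 51.9203154163689, 'cx': 250.48276388261456, 'cy': 195.89712626146027, 'k1': -0.13554021940365416, 'origin': array([ 0.45157823, -0.56929093,  0.40057092]), 'attitude': array([[ 0.98341207,  0.09626352, -0.15373363],
       [-0.18130389,  0.54709343, -0.81720112],
       [ 0.00544   ,  0.83151795,  0.55547124]])}
old_rack [([210.6, 203.2], 0.57), ([207.9, 211.3], 0.2)]
new_rack [([294.6, 192.5], 0.72)]
hinge [([207.7, 211.1], 0.72), ([203.0, 166.4], 0.19)]
fuse_holder [([223.1, 290.0], 0.98), ([287.7, 274.9], 0.95), ([211.7, 234.3], 0.88), ([210.7, 201.2], 0.57)]
bracket [([202.7, 186.5], 0.81)]
knob [([203.7, 162.7], 0.63), ([206.0, 187.5], 0.62)]
hinge_pad [([204.3, 213.8], 0.82), ([207.8, 209.0], 0.59)]
0.8 [ 0.14234921 -0.60857306  0.22258431] [[ 9.73717194e-01  2.27760456e-01  2.63925283e-05]
 [ 2.27760457e-01 -9.73717192e-01 -6.34491186e-05]
 [ 1.12476583e-05  6.77926721e-05 -9.99999998e-01]] 0.9994131379192887
```

```bash
sleep 3; cd pics; python3 -c "
import cv2
for n in('top','side'): pass
"; ls
```

```text
side0.png
top0.png
```

View pics/top0.png

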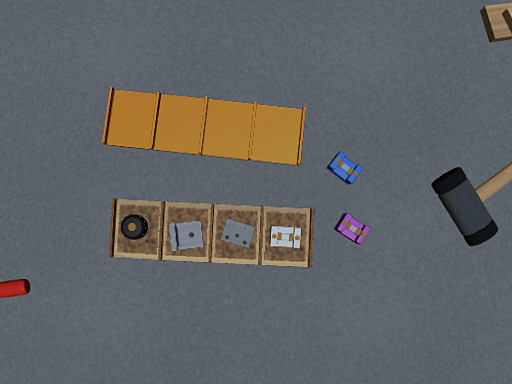

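View pics/side0.png

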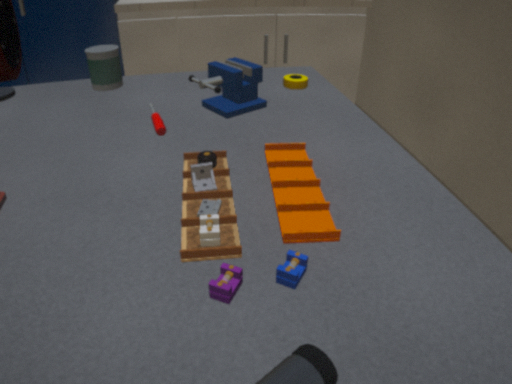

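The top view shows knob (135,227), bracket (187,236), hinge (238,233) and fuse holder (286,237) from left to right in the near plywood rack. The orange rack is the far one, and the blue and purple look-alikes sit to the right at (346,167) and (353,228). I'll now fit the poses by model silhouettes in both views.

```bash
cat > h.py <<'E'
from station import *
import numpy as np, cv2
from scipy.optimize import minimize
from scipy.spatial.transform import Rotation as R
CAM={n:camera_params(n) for n in("top","side")}
def proj(P,n):
    c=CAM[n]; f=192/np.tan(np.radians(c["fov_y"]/2))
    v=(np.asarray(P)-c["origin"])@c["attitude"]; s=np.c_[v[:,0],-v[:,1]]/-v[:,2:]
    return s*(1+c["k1"]*(s**2).sum(1,keepdims=True))*f+[c["cx"],c["cy"]]
def box(x0,x1,y0,y1,z0,z1): return np.array([[x,y,z] for x in(x0,x1) for y in(y0,y1) for z in(z0,z1)])/1e3
t=np.linspace(0,2*np.pi,24)
M=dict(hinge=[box(-17,12,-22,22,0,7),box(8,16,-22,22,0,10)],
 fuse_holder=[box(-15,15,-22,22,0,14),box(-15,15,-22,-10,0,28),box(-15,15,10,22,0,28)],
 bracket=[box(-20,20,-22,22,0,8),box(-20,20,14,22,0,38)],
 knob=[np.array([[.019*np.cos(a),.019*np.sin(a),z] for a in t for z in(0,.026)])],
 rack=[box(-45,45,-154,154,0,6)]+[box(-45,45,y-2,y+2,0,22) for y in(-152,-76,0,76,152)])
K=4
def sil(model,x,n):
    m=np.zeros((384*K,512*K),np.uint8); c,s=np.cos(x[2]),np.sin(x[2])
    for b in M[model]:
        P=b@np.array([[c,s,0],[-s,c,0],[0,0,1]])+[x[0],x[1],x[3]]
        h=cv2.convexHull(((proj(P,n)+.5)*K*16-8).astype(np.int32)); cv2.fillConvexPoly(m,h,255,shift=4)
    return cv2.resize(m,(512,384),interpolation=cv2.INTER_AREA)/255.
def fit(model,regs,x0,fixz=None):
    def cost(u):
        x=[u[0],u[1],u[2],u[3] if fixz is None else fixz]
        e=0
        for n,r in regs.items():
            s=sil(model,x,n); e+=np.abs(s-r).sum()/max(r.sum(),1)
        return e
    st=np.array([[0]*4]+[list(r) for r in np.diag([.012,.012,.15,.008])])
    best=None
    for _ in range(2):
        x0=np.asarray(x0 if best is None else best.x)
        best=minimize(cost,x0,method="Nelder-Mead",options=dict(initial_simplex=x0+st,xatol=1e-4,fatol=1e-4,maxiter=250))
    return best.x,best.fun
def ray(px,n,z):   # pixel to world at height z
    from scipy.optimize import fsolve
    return fsolve(lambda u:proj([[u[0],u[1],z]],n)[0]-px,[.45,0])
def region(l,n,near):
    d=[d for d in outline_of(l,n) if np.hypot(*(np.array(d["pixel"])-near))<22]
    if not d: return None,0
    d=max(d,key=lambda d:d["p"]); return np.asarray(d["region"],float),d["p"]
def to(pos,yaw):  # yaw of tool y axis in world, tool down -> dp, angular
    o=get_obs(); Rt=np.asarray(o["tcp_rot"]); c,s=np.cos(yaw),np.sin(yaw)
    W=np.array([[-s,c,0],[c,s,0],[0,0,-1]]).T
    return (np.round(Rt.T@(np.array(pos)-o["tool_pos"])/.3,4).tolist(), np.round(R.from_matrix(Rt.T@W).as_rotvec()/2,4).tolist())
E
cat > m.py <<'E'
from h import *
for n in("top","side"): snapshot(n)
near=dict(hinge=((237,233),(208,209)),fuse_holder=((285,237),(211,232)),bracket=((187,236),(203,180)),knob=((134,226),(206,160)),old_rack=((211,232),(208,205)),new_rack=((203,126),(298,193)))
for l,(a,b) in near.items():
    x=ray(a,"top",.015); g={}
    for n,p in(("top",a),("side",b)):
        r,pr=region(l,n,p)
        if r is not None: g[n]=r
        print(l,n,round(pr,2),None if r is None else r.sum(),end="; ")
    mod="rack" if "rack" in l else l
    for k in (list(g),)+tuple([n] for n in g):
        q,e=fit(mod,{n:g[n] for n in k},[*x,0,0 if mod=="rack" else .009],None if len(k)>1 else (0 if mod=="rack" else .009))
        print(k,np.round(q,4),round(e,3))
E
python3 m.py
```

```text
hinge top 0.96 652.0; hinge side 0.86 323.0; ['top', 'side'] [ 0.4853 -0.0251 -0.3097  0.0148] 0.379
['top'] [ 0.486  -0.0251 -0.2728  0.0263] 0.055
['side'] [ 0.4842 -0.0205 -0.3271  0.0286] 0.249
fuse_holder top 0.91 645.0; fuse_holder side 0.96 682.0; ['top', 'side'] [ 0.4783 -0.0957 -0.0956  0.0099] 0.131
['top'] [ 0.4786 -0.0956 -0.0817  0.0147] 0.06
['side'] [ 0.4776 -0.0947 -0.1169  0.0163] 0.052
bracket top 0.94 816.0; bracket side 0.58 617.0; ['top', 'side'] [  87.4314  229.5364  391.1218 -209.0481] 2.0
['top'] [ 0.5425  0.164  -0.3884 -0.0152] 12.789
['side'] [ 0.5039  0.2084 -0.0087 -0.0584] 4.093
knob top 0.96 561.0; knob side 0.73 197.0; ['top', 'side'] [0.4945 0.1322 0.1676 0.0065] 0.875
['top'] [0.4948 0.1313 0.1332 0.013 ] 0.069
['side'] [ 0.4952  0.1456 -0.0309  0.0105] 0.768
old_rack top 0.81 4764.0; old_rack side 0.65 2578.0; ['top', 'side'] [ 0.4836  0.0146 -0.0586  0.0023] 2.906
['top'] [ 0.4842  0.015  -0.0555  0.0141] 1.643
['side'] [ 0.4831  0.0172 -0.0554  0.0116] 1.247
new_rack top 0.9 11210.0; new_rack side 0.59 4931.0; ['top', 'side'] [ 0.6506  0.0268 -0.1194  0.0007] 0.061
['top'] [ 0.651   0.0262 -0.1209  0.0111] 0.02
['side'] [ 0.6505  0.0283 -0.1183  0.0096] 0.033
```

```bash
cat > m2.py <<'E'
from h import *
for n in("top","side"): snapshot(n)
near=dict(hinge=((237,233),(208,209)),fuse_holder=((285,237),(211,232)),bracket=((187,236),(203,180)),knob=((134,226),(206,160)))
init=dict(hinge=(.486,-.025),fuse_holder=(.478,-.095),bracket=(.485,.053),knob=(.495,.131))
reg={l:{n:region(l,n,p)[0] for n,p in zip(("top","side"),ab)} for l,ab in near.items()}
import h
vis=[]
for l in near:
    W={}
    for n in("top","side"):
        o=np.zeros((384,512))
        for k in near:
            if k!=l: o=np.maximum(o,reg[k][n])
        W[n]=1-np.maximum(cv2.dilate(o,np.ones((3,3)))-reg[l][n],0)
    osil=sil; h.sil=lambda m,x,n:osil(m,x,n)*W[n]
    for k in(("top","side"),("top",)):
        q,e=fit(l,{n:reg[l][n] for n in k},[*init[l],-.1,.009],None if len(k)>1 else .009)
        print(l,k,np.round(q,4),round(e,3))
        if len(k)>1: Q=q
    for n in k if 0 else("top","side"): vis.append((n,osil(l,Q,n),reg[l][n]))
    h.sil=osil
P={n:snapshot(n) for n in("top","side")}
for n,s,r in vis:
    for a,c in((s,(0,255,0)),(r,(0,0,255))):
        cs,_=cv2.findContours((a>.5).astype(np.uint8),0,1); cv2.drawContours(P[n],cs,-1,c,1)
a=cv2.resize(P["top"][195:270,105:315],None,fx=3.6,fy=3.6,interpolation=0); b=cv2.resize(P["side"][145:265,175:245],None,fx=2.7,fy=2.7,interpolation=0)
o=np.zeros((600,760,3),np.uint8); o[:270,:756]=a; o[272:596,:189]=b; cv2.imwrite("pics/fit.png",o)
E
python3 m2.py
```

```text
hinge ('top', 'side') [ 0.4844 -0.0255 -0.2654  0.0093] 0.173
hinge ('top',) [ 0.4851 -0.0255 -0.3049  0.0254] 0.065
fuse_holder ('top', 'side') [ 0.4778 -0.0956 -0.0858  0.0106] 0.135
fuse_holder ('top',) [ 0.4783 -0.0958 -0.0685  0.0137] 0.06
bracket ('top', 'side') [0.4815 0.0503 0.1044 0.0155] 0.173
bracket ('top',) [0.4815 0.051  0.1068 0.0155] 0.051
knob ('top', 'side') [0.4934 0.1321 0.1019 0.0044] 0.331
knob ('top',) [ 0.4948  0.1309 -0.0148  0.013 ] 0.103
```

View pics/fit.png

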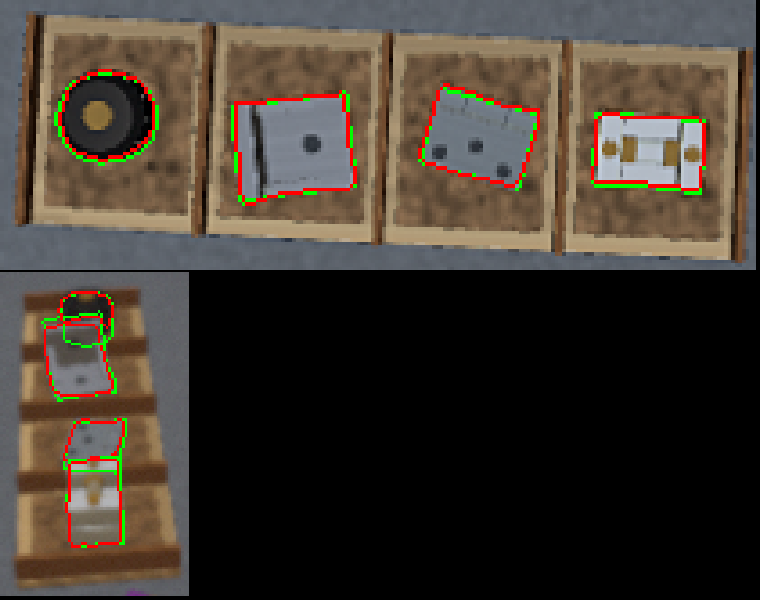

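Fitted outlines match the picture closely, and the fitted heights agree with the 9 mm pads. Fuse holder first.

```bash
cat > t.py <<'E'
import sys
from h import *
print(to(list(map(float,sys.argv[1:4])),float(sys.argv[4])), np.round(get_obs()["tool_pos"],4), round(get_obs()["time"],1))
E
python3 t.py .478 -.0957 .10 -.08
```

```text
([1.4788, -1.4097, 0.4085], [-0.0, -0.0, -0.6305]) [ 0.1423 -0.6085  0.2225] 2.1
```

```bash
r='{"dp":[0.8,-0.75,0.2],"angular":[0,0,-0.63]}'; : ; python3 -m handwheel '[{"dp":[0.8,-0.75,0.2],"angular":[0,0,-0.63]},{"dp":[0.8,-0.75,0.2],"angular":[0,0,-0.63]},{"dp":[0.8,-0.75,0.2],"angular":[0,0,-0.63]},{"dp":[0.8,-0.75,0.2],"angular":[0,0,-0.63]},{"dp":[0.8,-0.75,0.2],"angular":[0,0,-0.63]},{"dp":[0.8,-0.75,0.2],"angular":[0,0,-0.63]},{"dp":[0.8,-0.75,0.2],"angular":[0,0,-0.63]},{"dp":[0.8,-0.75,0.2],"angular":[0,0,-0.63]},{"dp":[0.8,-0.75,0.2],"angular":[0,0,-0.63]},{"dp":[0.8,-0.75,0.2],"angular":[0,0,-0.63]},{"dp":[0.8,-0.75,0.2],"angular":[0,0,-0.63]}]' 87; python3 t.py .478 -.0957 .10 -.08;python3 t.py .478 -.0957 .013 -.08
```

```text
time: 3.2
tool_pos: [0.3248, -0.3349, 0.1627]
tcp_rot: [[0.083, 0.997, 0.0], [0.997, -0.083, -0.0], [-0.0, 0.0, -1.0]]
ft_force: [0.1, -0.4, -1.5]
opening: 1.0
gripper_force: 0.0
([0.8371, 0.4426, 0.209], [0.0001, 0.0001, -0.0015]) [ 0.3248 -0.3349  0.1627] 3.2
([0.8372, 0.4425, 0.499], [0.0001, 0.0001, -0.0015]) [ 0.3248 -0.3349  0.1627] 3.2
```

```bash
python3 -m handwheel '[{"dp":[0.84,0.443,0.2]},{"dp":[0.84,0.443,0.2]},{"dp":[0.84,0.443,0.2]},{"dp":[0.84,0.443,0.2]},{"dp":[0.84,0.443,0.2]},{"dp":[0.84,0.443,0.2]},{"dp":[0.84,0.443,0.2]},{"dp":[0.84,0.443,0.2]},{"dp":[0.84,0.443,0.2]},{"dp":[0.837,0.443,0.2]}]' 87; python3 t.py .478 -.0957 .013 -.08
```

```text
([0.8372, 0.4425, 0.499], [0.0001, 0.0001, -0.0015]) [ 0.3248 -0.3349  0.1627] 3.2$[0]: bad value
```

Angular is needed in every row.

```bash
python3 -m handwheel '[{"dp":[0.84,0.443,0.2],"angular":[0,0,0]},{"dp":[0.84,0.443,0.2],"angular":[0,0,0]},{"dp":[0.84,0.443,0.2],"angular":[0,0,0]},{"dp":[0.84,0.443,0.2],"angular":[0,0,0]},{"dp":[0.84,0.443,0.2],"angular":[0,0,0]},{"dp":[0.84,0.443,0.2],"angular":[0,0,0]},{"dp":[0.837,0.443,0.2],"angular":[0,0,0]},{"dp":[0.837,0.443,0.2],"angular":[0,0,0]},{"dp":[0.837,0.443,0.26],"angular":[0,0,0]},{"dp":[0.837,0.443,0.32],"angular":[0,0,0]},{"dp":[0.837,0.443,0.38],"angular":[0,0,0]},{"dp":[0.837,0.443,0.43],"angular":[0,0,0]},{"dp":[0.837,0.443,0.47],"angular":[0,0,0]},{"dp":[0.837,0.443,0.498],"angular":[0,0,0]},{"dp":[0.837,0.443,0.498],"angular":[0,0,0]}]' 87; python3 t.py .478 -.0957 .013 -.08
```

```text
time: 4.7
tool_pos: [0.4766, -0.0958, 0.0123]
tcp_rot: [[0.082, 0.997, -0.002], [0.997, -0.082, 0.001], [0.0, -0.002, -1.0]]
ft_force: [-0.2, 0.1, 0.7]
opening: 1.002
gripper_force: 0.0
([0.0006, 0.0045, -0.0024], [-0.0009, -0.0002, -0.0012]) [ 0.4766 -0.0958  0.0123] 4.7
```

Close, then lift straight up.

```bash
python3 -m handwheel '[{"dp":[0,0,0],"angular":[0,0,0]},{"dp":[0,0,0],"angular":[0,0,0]},{"dp":[0,0,0],"angular":[0,0,0]},{"dp":[0,0,0],"angular":[0,0,0]},{"dp":[0,0,0],"angular":[0,0,0]},{"dp":[0,0,0],"angular":[0,0,0]},{"dp":[0,0,0],"angular":[0,0,0]},{"dp":[0,0,0],"angular":[0,0,0]},{"dp":[0,0,0],"angular":[0,0,0]},{"dp":[0,0,0],"angular":[0,0,0]}]' 0; python3 t.py .6645 .1397 .10 -.119
```

```text
time: 5.7
tool_pos: [0.4776, -0.0953, 0.0131]
tcp_rot: [[0.081, 0.997, -0.0], [0.997, -0.081, 0.0], [0.0, -0.0, -1.0]]
ft_force: [-0.8, 0.4, 0.8]
opening: 0.341
gripper_force: 30.0
([0.8311, 0.5576, -0.2895], [-0.0, -0.0, 0.019]) [ 0.4776 -0.0953  0.0131] 5.7
```

```bash
python3 -m handwheel '[{"dp":[0,0,-0.1],"angular":[0,0,0]},{"dp":[0,0,-0.2],"angular":[0,0,0]},{"dp":[0,0,-0.29],"angular":[0,0,0]},{"dp":[0.1,0.07,-0.29],"angular":[0,0,0.019]},{"dp":[0.2,0.134,-0.29],"angular":[0,0,0.019]},{"dp":[0.3,0.2,-0.29],"angular":[0,0,0.019]},{"dp":[0.4,0.268,-0.29],"angular":[0,0,0.019]},{"dp":[0.5,0.335,-0.29],"angular":[0,0,0.019]},{"dp":[0.6,0.4,-0.29],"angular":[0,0,0.019]},{"dp":[0.7,0.47,-0.29],"angular":[0,0,0.019]},{"dp":[0.78,0.523,-0.29],"angular":[0,0,0.019]},{"dp":[0.831,0.558,-0.29],"angular":[0,0,0.019]},{"dp":[0.831,0.558,-0.29],"angular":[0,0,0.019]},{"dp":[0.831,0.558,-0.22],"angular":[0,0,0.019]},{"dp":[0.831,0.558,-0.15],"angular":[0,0,0.019]},{"dp":[0.831,0.558,-0.1],"angular":[0,0,0.019]},{"dp":[0.831,0.558,-0.06],"angular":[0,0,0.019]},{"dp":[0.831,0.558,-0.03],"angular":[0,0,0.019]},{"dp":[0.831,0.558,-0.02],"angular":[0,0,0.019]},{"dp":[0.831,0.558,-0.02],"angular":[0,0,0.019]}]'; python3 t.py .6645 .1397 .0105 -.119
```

```text
time: 7.7
tool_pos: [0.6646, 0.1395, 0.019]
tcp_rot: [[0.119, 0.993, -0.0], [0.993, -0.119, -0.0], [-0.0, -0.0, -1.0]]
ft_force: [-0.2, -0.7, 0.1]
opening: 0.343
gripper_force: 30.0
([0.0006, -0.0003, 0.0284], [-0.0001, 0.0, -0.0001]) [0.6646 0.1395 0.019 ] 7.7
```

```bash
python3 -m handwheel '[{"dp":[0,0,0.01],"angular":[0,0,0]},{"dp":[0,0,0.015],"angular":[0,0,0]},{"dp":[0,0,0.02],"angular":[0,0,0]},{"dp":[0,0,0.025],"angular":[0,0,0]},{"dp":[0,0,0.028],"angular":[0,0,0]},{"dp":[0,0,0.03],"angular":[0,0,0]},{"dp":[0,0,0.03],"angular":[0,0,0]},{"dp":[0,0,0.03],"angular":[0,0,0]}]'
```

```text
time: 8.5
tool_pos: [0.6647, 0.1397, 0.0102]
tcp_rot: [[0.119, 0.993, 0.0], [0.993, -0.119, 0.0], [0.0, 0.0, -1.0]]
ft_force: [-0.1, -0.4, 0.2]
opening: 0.34
gripper_force: 30.0
```

```bash
python3 -m handwheel '[{"dp":[0,0,0.002],"angular":[0,0,0]},{"dp":[0,0,0.003],"angular":[0,0,0]},{"dp":[0,0,0.003],"angular":[0,0,0]}]'; python3 -m handwheel '[{"dp":[0,0,0.003],"angular":[0,0,0]},{"dp":[0,0,0.003],"angular":[0,0,0]},{"dp":[0,0,0.003],"angular":[0,0,0]},{"dp":[0,0,0.003],"angular":[0,0,0]},{"dp":[0,0,0.003],"angular":[0,0,0]},{"dp":[0,0,-0.05],"angular":[0,0,0]},{"dp":[0,0,-0.15],"angular":[0,0,0]},{"dp":[0,0,-0.3],"angular":[0,0,0]},{"dp":[0,0,-0.3],"angular":[0,0,0]},{"dp":[0,0,-0.3],"angular":[0,0,0]}]' 65;  python3 t.py .4848 -.0255 .1 -.28;python3 t.py .4848 -.0255 .0108 -.28
```

```text
time: 8.8
tool_pos: [0.6647, 0.1397, 0.0102]
tcp_rot: [[0.119, 0.993, -0.0], [0.993, -0.119, -0.0], [-0.0, -0.0, -1.0]]
ft_force: [-4.0, -0.2, 5.5]
opening: 0.336
gripper_force: 30.0
time: 9.8
tool_pos: [0.6665, 0.1398, 0.1028]
tcp_rot: [[0.119, 0.993, 0.005], [0.993, -0.119, 0.0], [0.001, 0.005, -1.0]]
ft_force: [0.8, -0.1, 0.3]
opening: 0.744
gripper_force: 0.0
([-0.6192, -0.536, 0.0058], [0.0026, -0.0008, 0.0805]) [0.6665 0.1398 0.1028] 9.8
([-0.6195, -0.5376, 0.3031], [0.0026, -0.0008, 0.0805]) [0.6665 0.1398 0.1028] 9.8
```

```bash
python3 -m handwheel '[{"dp":[-0.62,-0.532,0],"angular":[0,0,0.0805]},{"dp":[-0.62,-0.532,0],"angular":[0,0,0.0805]},{"dp":[-0.62,-0.532,0],"angular":[0,0,0.0805]},{"dp":[-0.62,-0.532,0],"angular":[0,0,0.0805]},{"dp":[-0.62,-0.532,0],"angular":[0,0,0.0805]},{"dp":[-0.62,-0.532,0],"angular":[0,0,0.0805]},{"dp":[-0.62,-0.532,0.1],"angular":[0,0,0.0805]},{"dp":[-0.62,-0.532,0.2],"angular":[0,0,0.0805]},{"dp":[-0.62,-0.532,0.2],"angular":[0,0,0.0805]},{"dp":[-0.62,-0.532,0.2],"angular":[0,0,0.0805]},{"dp":[-0.62,-0.532,0.2],"angular":[0,0,0.0805]}]' 75; python3 t.py .4848 -.0255 .0108 -.28
```

```text
time: 10.9
tool_pos: [0.4852, -0.026, 0.0404]
tcp_rot: [[0.276, 0.961, 0.002], [0.961, -0.276, -0.0], [0.0, 0.002, -1.0]]
ft_force: [0.3, -0.1, -0.0]
opening: 0.865
gripper_force: 0.0
([0.0014, -0.0018, 0.0988], [0.0008, -0.0001, 0.0002]) [ 0.4852 -0.026   0.0404] 10.9
```

```bash
python3 -m handwheel '[{"dp":[0.001,-0.001,0.04],"angular":[0,0,0]},{"dp":[0.001,-0.001,0.07],"angular":[0,0,0]},{"dp":[0.001,-0.001,0.09],"angular":[0,0,0]},{"dp":[0.001,-0.001,0.099],"angular":[0,0,0]},{"dp":[0.001,-0.001,0.099],"angular":[0,0,0]},{"dp":[0.001,-0.001,0.099],"angular":[0,0,0]},{"dp":[0.001,-0.001,0.099],"angular":[0,0,0]}]' ; python3 -m handwheel '[{"dp":[0,0,0],"angular":[0,0,0]},{"dp":[0,0,0],"angular":[0,0,0]},{"dp":[0,0,0],"angular":[0,0,0]},{"dp":[0,0,0],"angular":[0,0,0]},{"dp":[0,0,0],"angular":[0,0,0]},{"dp":[0,0,0],"angular":[0,0,0]},{"dp":[0,0,0],"angular":[0,0,0]},{"dp":[0,0,0],"angular":[0,0,0]},{"dp":[0,0,0],"angular":[0,0,0]}]' 0; python3 t.py .6555 .0642 .10 -.119
```

```text
time: 11.6
tool_pos: [0.484, -0.0257, 0.0095]
tcp_rot: [[0.276, 0.961, 0.0], [0.961, -0.276, -0.0], [0.0, 0.0, -1.0]]
ft_force: [-0.2, 1.0, 1.1]
opening: 0.861
gripper_force: 0.0
time: 12.5
tool_pos: [0.4838, -0.0257, 0.0095]
tcp_rot: [[0.276, 0.961, -0.0], [0.961, -0.276, 0.0], [-0.0, -0.0, -1.0]]
ft_force: [0.2, -0.2, 0.4]
opening: 0.383
gripper_force: 30.0
([0.4461, 0.4671, -0.3015], [-0.0, 0.0, -0.0805]) [ 0.4838 -0.0257  0.0095] 12.5
```

```bash
python3 -m handwheel '[{"dp":[0,0,-0.04],"angular":[0,0,0]},{"dp":[0,0,-0.1],"angular":[0,0,0]},{"dp":[0,0,-0.18],"angular":[0,0,0]},{"dp":[0,0,-0.2],"angular":[0,0,0]},{"dp":[0.08,0.08,-0.2],"angular":[0,0,-0.02]},{"dp":[0.16,0.17,-0.2],"angular":[0,0,-0.04]},{"dp":[0.24,0.25,-0.2],"angular":[0,0,-0.06]},{"dp":[0.32,0.34,-0.2],"angular":[0,0,-0.08]},{"dp":[0.4,0.42,-0.2],"angular":[0,0,-0.08]},{"dp":[0.446,0.467,-0.2],"angular":[0,0,-0.0805]},{"dp":[0.446,0.467,-0.2],"angular":[0,0,-0.0805]},{"dp":[0.446,0.467,-0.15],"angular":[0,0,-0.0805]},{"dp":[0.446,0.467,-0.1],"angular":[0,0,-0.0805]},{"dp":[0.446,0.467,-0.05],"angular":[0,0,-0.0805]},{"dp":[0.446,0.467,-0.02],"angular":[0,0,-0.0805]},{"dp":[0.446,0.467,-0.01],"angular":[0,0,-0.0805]},{"dp":[0.446,0.467,-0.01],"angular":[0,0,-0.0805]},{"dp":[0.446,0.467,-0.01],"angular":[0,0,-0.0805]}]'; python3 t.py .6555 .0642 .007 -.119
```

```text
time: 14.3
tool_pos: [0.656, 0.0641, 0.0131]
tcp_rot: [[0.119, 0.993, 0.001], [0.993, -0.119, -0.0], [0.0, 0.001, -1.0]]
ft_force: [1.9, -0.3, 0.0]
opening: 0.382
gripper_force: 30.0
([0.0003, -0.0016, 0.0204], [0.0005, -0.0001, -0.0001]) [0.656  0.0641 0.0131] 14.3
```

```bash
python3 -m handwheel '[{"dp":[0,0,0.006],"angular":[0,0,0]},{"dp":[0,0,0.011],"angular":[0,0,0]},{"dp":[0,0,0.015],"angular":[0,0,0]},{"dp":[0,0,0.018],"angular":[0,0,0]},{"dp":[0,0,0.02],"angular":[0,0,0]},{"dp":[0,0,0.022],"angular":[0,0,0]},{"dp":[0,0,0.022],"angular":[0,0,0]},{"dp":[0,0,0.022],"angular":[0,0,0]}]'
```

```text
time: 15.1
tool_pos: [0.6555, 0.0642, 0.0066]
tcp_rot: [[0.119, 0.993, -0.0], [0.993, -0.119, -0.0], [-0.0, -0.0, -1.0]]
ft_force: [-3.1, 0.4, 5.7]
opening: 0.382
gripper_force: 30.0
```

Contact at 5.7 N: release, rise, and go above the bracket.

```bash
python3 -m handwheel '[{"dp":[0,0,0],"angular":[0,0,0]},{"dp":[0,0,0],"angular":[0,0,0]},{"dp":[0,0,0],"angular":[0,0,0]},{"dp":[0,0,0],"angular":[0,0,0]},{"dp":[0,0,0],"angular":[0,0,0]},{"dp":[0,0,-0.05],"angular":[0,0,0]},{"dp":[0,0,-0.15],"angular":[0,0,0]},{"dp":[0,0,-0.3],"angular":[0,0,0]},{"dp":[0,0,-0.3],"angular":[0,0,0]},{"dp":[0,0,-0.3],"angular":[0,0,0]},{"dp":[0,0,-0.3],"angular":[0,0,0]},{"dp":[0,0,-0.3],"angular":[0,0,0]}]' 65;  python3 t.py .4815 .0507 .08 .105
```

```text
time: 16.3
tool_pos: [0.6539, 0.0642, 0.0941]
tcp_rot: [[0.119, 0.993, -0.004], [0.993, -0.119, 0.0], [-0.0, -0.004, -1.0]]
ft_force: [-0.2, -0.6, 0.8]
opening: 0.747
gripper_force: 0.0
([-0.1129, -0.5651, 0.049], [-0.0018, -0.0, -0.112]) [0.6539 0.0642 0.0941] 16.3
```

```bash
python3 -m handwheel '[{"dp":[-0.113,-0.57,0],"angular":[0,0,-0.112]},{"dp":[-0.113,-0.57,0],"angular":[0,0,-0.112]},{"dp":[-0.113,-0.57,0],"angular":[0,0,-0.112]},{"dp":[-0.113,-0.57,0],"angular":[0,0,-0.112]},{"dp":[-0.113,-0.57,0],"angular":[0,0,-0.112]},{"dp":[-0.113,-0.57,0.05],"angular":[0,0,-0.112]},{"dp":[-0.113,-0.57,0.1],"angular":[0,0,-0.112]},{"dp":[-0.113,-0.57,0.1],"angular":[0,0,-0.112]},{"dp":[-0.113,-0.57,0.1],"angular":[0,0,-0.112]},{"dp":[-0.113,-0.57,0.1],"angular":[0,0,-0.112]}]' 87; python3 t.py .4815 .0507 .012 .105
```

```text
time: 17.3
tool_pos: [0.4824, 0.0508, 0.0664]
tcp_rot: [[-0.105, 0.994, 0.001], [0.994, 0.105, -0.0], [-0.0, 0.001, -1.0]]
ft_force: [0.3, -0.3, 0.6]
opening: 1.0
gripper_force: 0.0
([0.0001, -0.0033, 0.1815], [0.0003, 0.0, 0.0]) [0.4824 0.0508 0.0664] 17.3
```

```bash
python3 -m handwheel '[{"dp":[0,-0.002,0.05],"angular":[0,0,0]},{"dp":[0,-0.002,0.1],"angular":[0,0,0]},{"dp":[0,-0.002,0.14],"angular":[0,0,0]},{"dp":[0,-0.002,0.17],"angular":[0,0,0]},{"dp":[0,-0.002,0.181],"angular":[0,0,0]},{"dp":[0,-0.002,0.181],"angular":[0,0,0]},{"dp":[0,-0.002,0.181],"angular":[0,0,0]}]' ; python3 -m handwheel '[{"dp":[0,0,0],"angular":[0,0,0]},{"dp":[0,0,0],"angular":[0,0,0]},{"dp":[0,0,0],"angular":[0,0,0]},{"dp":[0,0,0],"angular":[0,0,0]},{"dp":[0,0,0],"angular":[0,0,0]},{"dp":[0,0,0],"angular":[0,0,0]},{"dp":[0,0,0],"angular":[0,0,0]},{"dp":[0,0,0],"angular":[0,0,0]},{"dp":[0,0,0],"angular":[0,0,0]}]' 0; python3 t.py .6465 -.0112 .10 -.119
```

```text
time: 18.0
tool_pos: [0.4815, 0.0507, 0.0121]
tcp_rot: [[-0.105, 0.994, 0.001], [0.994, 0.105, -0.0], [-0.0, 0.001, -1.0]]
ft_force: [0.2, 0.5, -0.1]
opening: 1.001
gripper_force: 0.0
time: 18.9
tool_pos: [0.4811, 0.0507, 0.0117]
tcp_rot: [[-0.105, 0.994, 0.0], [0.994, 0.105, -0.0], [-0.0, 0.0, -1.0]]
ft_force: [-0.4, 0.9, -0.7]
opening: 0.453
gripper_force: 30.0
([-0.2632, 0.5267, -0.2945], [0.0, 0.0, 0.112]) [0.4811 0.0507 0.0117] 18.9
```

```bash
python3 -m handwheel '[{"dp":[0,0,-0.04],"angular":[0,0,0]},{"dp":[0,0,-0.1],"angular":[0,0,0]},{"dp":[0,0,-0.18],"angular":[0,0,0]},{"dp":[0,0,-0.2],"angular":[0,0,0]},{"dp":[-0.04,0.08,-0.2],"angular":[0,0,0.02]},{"dp":[-0.09,0.18,-0.2],"angular":[0,0,0.04]},{"dp":[-0.14,0.28,-0.2],"angular":[0,0,0.06]},{"dp":[-0.19,0.38,-0.2],"angular":[0,0,0.08]},{"dp":[-0.24,0.47,-0.2],"angular":[0,0,0.1]},{"dp":[-0.263,0.527,-0.2],"angular":[0,0,0.112]},{"dp":[-0.263,0.527,-0.2],"angular":[0,0,0.112]},{"dp":[-0.263,0.527,-0.15],"angular":[0,0,0.112]},{"dp":[-0.263,0.527,-0.1],"angular":[0,0,0.112]},{"dp":[-0.263,0.527,-0.05],"angular":[0,0,0.112]},{"dp":[-0.263,0.527,-0.02],"angular":[0,0,0.112]},{"dp":[-0.263,0.527,-0.01],"angular":[0,0,0.112]},{"dp":[-0.263,0.527,-0.01],"angular":[0,0,0.112]},{"dp":[-0.263,0.527,-0.01],"angular":[0,0,0.112]}]'; python3 t.py .6465 -.0112 .0087 -.119
```

```text
time: 20.7
tool_pos: [0.6471, -0.0112, 0.0152]
tcp_rot: [[0.119, 0.993, 0.001], [0.993, -0.119, -0.0], [-0.0, 0.001, -1.0]]
ft_force: [0.2, 0.7, -0.1]
opening: 0.451
gripper_force: 30.0
([-0.0002, -0.0018, 0.0217], [0.0005, 0.0, 0.0]) [ 0.6471 -0.0112  0.0152] 20.7
```

```bash
python3 -m handwheel '[{"dp":[0,0,0.006],"angular":[0,0,0]},{"dp":[0,0,0.011],"angular":[0,0,0]},{"dp":[0,0,0.015],"angular":[0,0,0]},{"dp":[0,0,0.018],"angular":[0,0,0]},{"dp":[0,0,0.02],"angular":[0,0,0]},{"dp":[0,0,0.022],"angular":[0,0,0]},{"dp":[0,0,0.022],"angular":[0,0,0]},{"dp":[0,0,0.022],"angular":[0,0,0]}]'
```

```text
time: 21.5
tool_pos: [0.6465, -0.0112, 0.0087]
tcp_rot: [[0.119, 0.993, -0.0], [0.993, -0.119, -0.0], [-0.0, -0.0, -1.0]]
ft_force: [-3.2, 0.1, 5.2]
opening: 0.453
gripper_force: 30.0
```

Contact again: release, rise, then the knob.

```bash
python3 -m handwheel '[{"dp":[0,0,0],"angular":[0,0,0]},{"dp":[0,0,0],"angular":[0,0,0]},{"dp":[0,0,0],"angular":[0,0,0]},{"dp":[0,0,0],"angular":[0,0,0]},{"dp":[0,0,0],"angular":[0,0,0]},{"dp":[0,0,-0.05],"angular":[0,0,0]},{"dp":[0,0,-0.15],"angular":[0,0,0]},{"dp":[0,0,-0.3],"angular":[0,0,0]},{"dp":[0,0,-0.3],"angular":[0,0,0]},{"dp":[0,0,-0.3],"angular":[0,0,0]},{"dp":[0,0,-0.3],"angular":[0,0,0]},{"dp":[0,0,-0.3],"angular":[0,0,0]}]' 65;  python3 t.py .4945 .1312 .08 -.057
```

```text
time: 22.7
tool_pos: [0.6454, -0.011, 0.0965]
tcp_rot: [[0.119, 0.993, -0.003], [0.993, -0.119, 0.0], [0.0, -0.003, -1.0]]
ft_force: [-0.1, 0.0, -0.0]
opening: 0.751
gripper_force: 0.0
([0.411, -0.5554, 0.0567], [-0.0014, -0.0001, -0.031]) [ 0.6454 -0.011   0.0965] 22.7
```

```bash
python3 -m handwheel '[{"dp":[0.411,-0.558,0],"angular":[0,0,-0.031]},{"dp":[0.411,-0.558,0],"angular":[0,0,-0.031]},{"dp":[0.411,-0.558,0],"angular":[0,0,-0.031]},{"dp":[0.411,-0.558,0],"angular":[0,0,-0.031]},{"dp":[0.411,-0.558,0],"angular":[0,0,-0.031]},{"dp":[0.411,-0.558,0.05],"angular":[0,0,-0.031]},{"dp":[0.411,-0.558,0.1],"angular":[0,0,-0.031]},{"dp":[0.411,-0.558,0.1],"angular":[0,0,-0.031]},{"dp":[0.411,-0.558,0.1],"angular":[0,0,-0.031]},{"dp":[0.411,-0.558,0.1],"angular":[0,0,-0.031]}]' 87; python3 t.py .4945 .1312 .014 -.057
```

```text
time: 23.7
tool_pos: [0.4956, 0.1309, 0.0685]
tcp_rot: [[0.057, 0.998, 0.0], [0.998, -0.057, -0.0], [0.0, 0.0, -1.0]]
ft_force: [-0.3, -0.5, -0.4]
opening: 0.997
gripper_force: 0.0
([0.0008, -0.0037, 0.1815], [0.0002, -0.0, -0.0002]) [0.4956 0.1309 0.0685] 23.7
```

```bash
python3 -m handwheel '[{"dp":[0,-0.002,0.05],"angular":[0,0,0]},{"dp":[0,-0.002,0.1],"angular":[0,0,0]},{"dp":[0,-0.002,0.14],"angular":[0,0,0]},{"dp":[0,-0.002,0.17],"angular":[0,0,0]},{"dp":[0,-0.002,0.181],"angular":[0,0,0]},{"dp":[0,-0.002,0.181],"angular":[0,0,0]},{"dp":[0,-0.002,0.181],"angular":[0,0,0]}]' ; python3 -m handwheel '[{"dp":[0,0,0],"angular":[0,0,0]},{"dp":[0,0,0],"angular":[0,0,0]},{"dp":[0,0,0],"angular":[0,0,0]},{"dp":[0,0,0],"angular":[0,0,0]},{"dp":[0,0,0],"angular":[0,0,0]},{"dp":[0,0,0],"angular":[0,0,0]},{"dp":[0,0,0],"angular":[0,0,0]},{"dp":[0,0,0],"angular":[0,0,0]},{"dp":[0,0,0],"angular":[0,0,0]}]' 0; python3 t.py .6375 -.0867 .10 -.119
```

```text
time: 24.4
tool_pos: [0.4948, 0.1312, 0.0142]
tcp_rot: [[0.057, 0.998, 0.001], [0.998, -0.057, 0.0], [0.0, 0.001, -1.0]]
ft_force: [-0.2, -0.1, 0.5]
opening: 1.002
gripper_force: 0.0
time: 25.3
tool_pos: [0.4944, 0.1312, 0.0137]
tcp_rot: [[0.057, 0.998, -0.0], [0.998, -0.057, 0.0], [0.0, -0.0, -1.0]]
ft_force: [-0.0, 1.1, -1.0]
opening: 0.423
gripper_force: 30.0
([-0.6979, 0.5177, -0.2876], [-0.0, -0.0, 0.031]) [0.4944 0.1312 0.0137] 25.3
```

```bash
python3 -m handwheel '[{"dp":[0,0,-0.06],"angular":[0,0,0]},{"dp":[0,0,-0.15],"angular":[0,0,0]},{"dp":[0,0,-0.24],"angular":[0,0,0]},{"dp":[-0.04,0.03,-0.28],"angular":[0,0,0]},{"dp":[-0.14,0.104,-0.28],"angular":[0,0,0.01]},{"dp":[-0.25,0.185,-0.28],"angular":[0,0,0.02]},{"dp":[-0.36,0.267,-0.28],"angular":[0,0,0.031]},{"dp":[-0.47,0.35,-0.28],"angular":[0,0,0.031]},{"dp":[-0.58,0.43,-0.28],"angular":[0,0,0.031]},{"dp":[-0.66,0.49,-0.28],"angular":[0,0,0.031]},{"dp":[-0.698,0.518,-0.28],"angular":[0,0,0.031]},{"dp":[-0.698,0.518,-0.28],"angular":[0,0,0.031]},{"dp":[-0.698,0.518,-0.22],"angular":[0,0,0.031]},{"dp":[-0.698,0.518,-0.15],"angular":[0,0,0.031]},{"dp":[-0.698,0.518,-0.1],"angular":[0,0,0.031]},{"dp":[-0.698,0.518,-0.05],"angular":[0,0,0.031]},{"dp":[-0.698,0.518,-0.02],"angular":[0,0,0.031]},{"dp":[-0.698,0.518,-0.01],"angular":[0,0,0.031]},{"dp":[-0.698,0.518,-0.01],"angular":[0,0,0.031]},{"dp":[-0.698,0.518,-0.01],"angular":[0,0,0.031]}]'; python3 t.py .6375 -.0867 .0107 -.119
```

```text
time: 27.3
tool_pos: [0.6383, -0.0869, 0.0176]
tcp_rot: [[0.119, 0.993, 0.001], [0.993, -0.119, -0.0], [-0.0, 0.001, -1.0]]
ft_force: [-0.7, -0.8, 0.1]
opening: 0.428
gripper_force: 30.0
([0.0002, -0.0027, 0.0229], [0.0007, 0.0001, 0.0]) [ 0.6383 -0.0869  0.0176] 27.3
```

```bash
python3 -m handwheel '[{"dp":[0,0,0.006],"angular":[0,0,0]},{"dp":[0,0,0.011],"angular":[0,0,0]},{"dp":[0,0,0.015],"angular":[0,0,0]},{"dp":[0,0,0.018],"angular":[0,0,0]},{"dp":[0,0,0.02],"angular":[0,0,0]},{"dp":[0,0,0.021],"angular":[0,0,0]},{"dp":[0,0,0.021],"angular":[0,0,0]},{"dp":[0,0,0.021],"angular":[0,0,0]}]'
```

```text
time: 28.1
tool_pos: [0.6375, -0.0867, 0.0107]
tcp_rot: [[0.119, 0.993, -0.0], [0.993, -0.119, 0.0], [0.0, -0.0, -1.0]]
ft_force: [-2.7, 0.5, 3.7]
opening: 0.428
gripper_force: 30.0
```

Release, rise, back the arm out of view, and check.

```bash
python3 -m handwheel '[{"dp":[0,0,0],"angular":[0,0,0]},{"dp":[0,0,0],"angular":[0,0,0]},{"dp":[0,0,0],"angular":[0,0,0]},{"dp":[0,0,0],"angular":[0,0,0]},{"dp":[0,0,0],"angular":[0,0,0]},{"dp":[0,0,-0.05],"angular":[0,0,0]},{"dp":[0,0,-0.15],"angular":[0,0,0]},{"dp":[0,0,-0.3],"angular":[0,0,0]},{"dp":[0,0,-0.45],"angular":[0,0,0]},{"dp":[0,0,-0.6],"angular":[0,0,0]},{"dp":[-0.6,-0.8,-0.6],"angular":[0,0,0]},{"dp":[-0.6,-0.8,-0.6],"angular":[0,0,0]},{"dp":[-0.6,-0.8,-0.6],"angular":[0,0,0]},{"dp":[-0.6,-0.8,-0.6],"angular":[0,0,0]},{"dp":[-0.6,-0.8,-0.6],"angular":[0,0,0]},{"dp":[-0.6,-0.8,-0.6],"angular":[0,0,0]},{"dp":[-0.6,-0.8,-0.6],"angular":[0,0,0]},{"dp":[-0.6,-0.8,-0.6],"angular":[0,0,0]},{"dp":[-0.6,-0.8,-0.6],"angular":[0,0,0]}]' 70
cat > v.py <<'E'
from h import *
im={n:snapshot(n) for n in("top","side")}
B=dict(knob=-.114,bracket=-.038,hinge=.038,fuse_holder=.114); o=np.array([.6508,.0265]); a=-.119
for l,y in B.items():
    c=o+y*np.array([-np.sin(a),np.cos(a)])
    for n in("top",):
        r,p=region(l,n,proj([[*c,.015]],n)[0])
        if r is None: print(l,"none"); continue
        q,e=fit(l,{n:r},[*c,a,.006],.006); d=q[:2]-c
        print(l,round(p,2),"err mm",np.round(1e3*np.array([d@[np.cos(a),np.sin(a)],d@[-np.sin(a),np.cos(a)]]),1),round(q[2],2),round(e,2))
cv2.imwrite("pics/end.png",np.hstack([cv2.resize(im["top"][70:290,80:330],(400,352)),cv2.resize(im["side"][120:300,150:350],(390,352))]))
E
python3 v.py
```

```text
time: 30.0
tool_pos: [0.3788, -0.2369, 0.1914]
tcp_rot: [[0.118, 0.993, 0.002], [0.993, -0.118, -0.001], [-0.001, 0.002, -1.0]]
ft_force: [-0.0, 1.2, -0.1]
opening: 0.801
gripper_force: 0.0
knob 0.56 err mm [-0.7  0.9] -0.02 0.1
bracket 0.9 err mm [-0.5  0.8] -0.15 0.07
hinge 0.58 err mm [-1.   1.4] -0.15 0.06
fuse_holder 0.56 err mm [-0.2  0.1] -0.12 0.09
```

View pics/end.png

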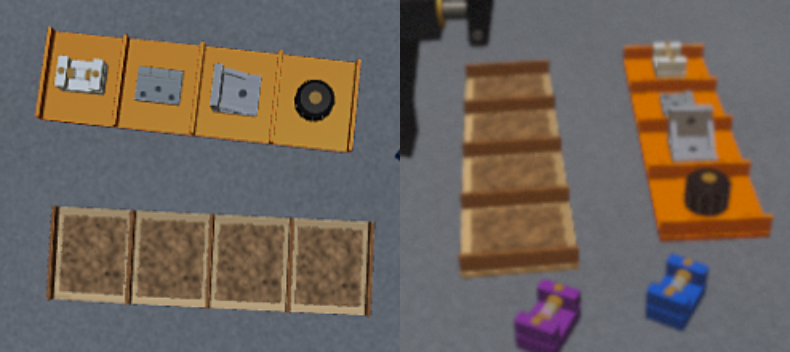

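The crop shows the fuse holder (80,75), hinge (158,87), bracket (237,90) and knob (315,100) upright in the middle of the orange bays. The order is reversed, the look-alikes are untouched, and placing errors are under 2 mm.

```bash
python3 -c "
from station import *
print(sign_off())"
```

```text
the job is handed in; nothing more can be done
None
```

The job is handed in: from left to right the orange rack now holds the fuse holder, hinge, bracket and knob (the reverse of their starting order), each upright and within about 2 mm of its bay centre by the final camera check, about 30 s into the 96 s allowed.

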